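# Push a stock box up the ramp onto the counter scale and weigh it

## Robot

A 7-joint arm with a two-finger parallel gripper is mounted at the origin on the work surface. World frame = base frame: x ahead of the robot, y to its left, z up, the work surface at z = 0. Lengths are in mm, angles in rad, forces in N, time in s.
With the tool pointing down it reaches from about 400 to 925 mm from the base axis. Payload 4.1 kg.
Tool frame: the origin (TCP) lies midway between the tips of the shut fingers; the grasp point (between the pads) lies manip.grasp_offset behind it (manip.grasp_offset is the distance from the TCP to the grasp point, in mm); z points along the fingers, y is the line along which they close (so a half turn about z gives the same grasp; the last joint's range is limited). The gripper opens to 85 mm and grips with 20 to 120 N. Pads are 22 mm wide; open, the fingers measure 114 mm over their backs; the gripper's body (76 mm by 85 mm) begins 54 mm behind the grasp point. The pads swing forward as they close: fully open they stand 13 mm farther back than shut.
Start: joints at [1.052, 0.398, 0.045, 1.537, -0.019, 1.207, -0.051], TCP at [264.965, -593.58, 231.347] pointing down, gripper open.
Joint ranges: [-2.82, 2.82], [-0.49, 2.23], [-1.37, 1.46], [0, 2.46], [-1.36, 4.5], [0.23, 2], [-2.94, 2.94]. Speed limits (rad/s): [2.57, 2.57, 3.14, 3.14, 3.14, 3.14, 3.14].

## Interface

Orientations are given as [roll, pitch, yaw] about the fixed x, y, z axes, in that order (R = Rz(yaw) Ry(pitch) Rx(roll)).
In Python, from plant import manip gives the robot as it stands. The module is installed in compiled form; this text tells all that it offers.
- The arm moves only by the tool servo_tool, never from a script. Its argument "plan" is a list of rows, each an object of numbers: "dx", "dy", "dz": the shift along the tool's x, y, z in cm; "turn": the turn about the tool's z in degrees; "hand": the closure, from -1 (fully open) to 1 (shut). In form: [{"dx": .., "dy": .., "dz": .., "turn": .., "hand": ..}, ...]. A call has 1 to 12 rows; each row is the pose to reach, as a shift and turn from the pose commanded when the call began, along the tool's axes at that moment; what a row does not reach only later rows make up. A row lasts 1/12 s, in which the tool goes at most 41.7 mm and 7.16 degrees, less where a joint would pass 70% of its speed; a pose out of reach is approached as far as the arm can. A call with a gripper value outside its range is refused whole. The fingers move at their own pace and stop on an object; the grip force is fixed at half the most. Time passes only in rows, so rows that repeat a pose let the fingers close. It gives the time, the measured TCP pose, the force, the opening and the grip force at its end, in the units of the state.
- manip.get_state(): the state, without advancing time (a new reading comes with each control period).
- manip.camera(name): name is "scene" or "top" or "wrist"; returns the picture (480x640x3 uint8, blue, green, red); there is no depth.
- manip.camera_info(name): a dict with "camera_matrix" (3x3 intrinsics, pixels), "T" (4x4, takes a point from camera to world coordinates). Camera axes: x right, y down, z forward; pixel columns grow to the right and rows downward; lengths in mm; the calibration is good to about 2 mm. A picture is of the moment at which its call begins: read the wrist's pose just before it. camera_info takes no time and is no camera call; for the wrist camera it gives the pose at the moment of the call.
- manip.sign_off(): hands the job in; it is judged then, once.
The state is a dict: "time_s": time; "q": joint angles; "joint_velocities": joint speeds; "effort": joint torques, N m; "tcp_pos": TCP position; "tcp_rot": TCP orientation; "wrist_force": force on the tool from outside, world axes, zero at the start; "moment": the same for the moment, N m; "finger_gap": finger opening in mm; "grasp_force": force on a finger pad.
Only numpy, scipy, OpenCV 4.12 (cv2) and the standard library are available. Lean on these libraries where they do the work, as an engineer would, in place of code of your own. Each camera call takes 0.05 s, during which the arm holds its last target. There are 200 camera calls.

## Task

Weigh the stock box with the blue lid: push it up the ramp beside it until it stands wholly on the scale's steel plate, without lifting it off the surface or tipping it over, then press the green weigh key fully down and let it go. Leave the yellow-lidded box and the other things on the counter where they are.

Things in the scene. Friction and masses are not known exactly. Their poses are not given: they have to be found in the camera images.
- scale: Low counter scale, fixed, immovable. Origin: counter level, under the centre of its steel plate. x points roughly away from the robot (yaw within 0.2 rad). On its +x side stands a grey console, 36 mm high, from x = 96 to 181 mm, 170 mm long in y. At its +y and -y sides a black ramp with yellow stripes leads up to the plate.
- plate (a point): Centre of the steel plate's top, 15 mm above the counter. The plate is 190 x 190 mm, square to the scale. Each ramp, 190 mm wide, runs from the plate's edge (95 mm from the centre in y) 70 mm down to its foot on the counter. No stops: a box pushed too far goes down the other ramp.
- blue_box: Box to weigh: closed, white, blue lid and labels, 110 x 110 mm, 60 mm high, 0.35 to 0.65 kg, loose. Origin: centre of underside; x, y square to its sides, z up. Starts on the counter off the foot of one ramp, 260 to 300 mm from the scale's origin along its y, up to 30 mm sideways, turned up to 0.25 rad from the scale. Slides when pushed, stays where left.
- yellow_box: The same sort of box with a yellow lid and yellow labels (110 x 110 x 60 mm), loose, standing off the other ramp. Origin: centre of its underside. Not to be moved.
- corner_a (a point): Corner of the blue box's underside, at (+ 55, + 55, 0) mm in the box's frame.
- corner_b (a point): Corner of the blue box's underside, at (+ 55, - 55, 0) mm in the box's frame.
- corner_c (a point): Corner of the blue box's underside, at (- 55, + 55, 0) mm in the box's frame.
- corner_d (a point): Corner of the blue box's underside, at (- 55, - 55, 0) mm in the box's frame.
- weigh_key (a joint): Travel of the green weigh key: 0 m up, 0.006 m fully down; a spring returns it, full travel takes about 5 N.
- weigh_key_top (a point): Centre of the top of the round green weigh key (32 mm across) on the console, about 140 mm in +x and 45 mm in +y from the scale's origin. It stands 58 mm above the counter when up and is pressed straight down.
- gel_bottle: Clear gel bottle with blue cap, 64 mm across, 170 mm high, loose, right of the work area. Origin: centre of its underside.
- steel_bowl: Steel bowl, 120 mm across, 50 mm high, loose, left of the work area. Origin: centre of its underside.
- tape_roll: Roll of white tape lying flat, 90 mm across, 25 mm high, loose, right of the work area. Origin: centre of its underside.
- amber_jar: Amber jar with white cap, 70 mm across, 90 mm high, loose, left of the work area. Origin: centre of its underside.
Mind the look-alikes: they are no part of the job. What is shaped like the blue_box but orange or turquoise is not meant.

How it is judged:
By the outcome, as a careful person would: the job done as asked, in the order asked, and still so for the second after the job is handed in, with the robot touching nothing.
It also fails if it takes over 53 s, if anything falls off the work surface, if the arm or the gripper's body presses on something with over 40 N, if the wrist force passes 120 N, or if a joint passes its speed limit or range.

## Working session

There is one attempt and no reset: what is moved stays moved. The work goes in short steps, Python scripts to look and compute and a tool call to move; the robot and the scene stay as the last step left them, time stands still between calls to the robot, and variables do not carry over. Pictures are saved under pics/ and viewed, at most 10 in all, crops included, and the job is handed in when it is done.

Besides the shell and the picture viewer there is one more tool, called after "Emit:" as name([rows], argument=value, ...), one row to a line, values as JSON. servo_tool: Moves the arm, as the interface text tells. Its arguments: {"type":"object","properties":{"plan":{"type":"array","items":{"type":"object","properties":{"dx":{"type":"number"},"dy":{"type":"number"},"dz":{"type":"number"},"turn":{"type":"number"},"hand":{"type":"number"}}}}},"required":["plan"]}

```bash
mkdir -p pics; python3 - <<'E'
from plant import manip
import cv2
for n in("scene","top"):
    cv2.imwrite(f"pics/{n}0.png",manip.camera(n)); i=manip.camera_info(n); print(n,i["camera_matrix"],i["T"])
s=manip.get_state(); print(s, manip.grasp_offset)
E
```

```text
scene [[462.9072074    0.         322.99783309]
 [  0.         462.9072074  236.17633136]
 [  0.           0.           1.        ]] [[ 5.03343348e-01  4.72208160e-01 -7.23646964e-01  1.62208822e+03]
 [ 8.64030432e-01 -2.65510599e-01  4.27733017e-01 -6.31919332e+02]
 [ 9.84308142e-03 -8.40549568e-01 -5.41645214e-01  9.03505354e+02]
 [ 0.00000000e+00  0.00000000e+00  0.00000000e+00  1.00000000e+00]]
top [[441.84523166   0.         326.49238255]
 [  0.         441.84523166 240.50590625]
 [  0.           0.           1.        ]] [[-5.72302541e-03 -9.96637895e-01  8.17322097e-02  4.19398541e+02]
 [-9.99709365e-01  7.61643101e-03  2.28730102e-02  1.48317021e+01]
 [-2.34186165e-02 -8.15775527e-02 -9.96391826e-01  1.37428760e+03]
 [ 0.00000000e+00  0.00000000e+00  0.00000000e+00  1.00000000e+00]]
{'time_s': 0.1, 'q': array([ 1.05201314,  0.39909381,  0.04505128,  1.53774158, -0.01871866,
        1.20689092, -0.05073282]), 'joint_velocities': array([ 0.00119058, -0.00288593, -0.00040031, -0.00174202,  0.00021865,
        0.00163343,  0.00036742]), 'effort': array([ 4.37156064e-03, -4.76264262e+01,  1.37085076e+00, -2.54950476e+01,
        1.21040837e-02,  4.95807122e-03,  1.00856079e-05]), 'tcp_pos': array([ 264.70793047, -593.0452219 ,  230.38882271]), 'tcp_rot': array([-3.13988419e+00,  1.06643131e-04,  4.19842258e-01]), 'wrist_force': array([0.44750158, 0.30775545, 0.17784997]), 'moment': array([-0.03334141, -0.0052286 ,  0.04825135]), 'grasp_force': 0.0, 'finger_gap': 85.60447157293855} 18.700000000000003
```

View pics/top0.png

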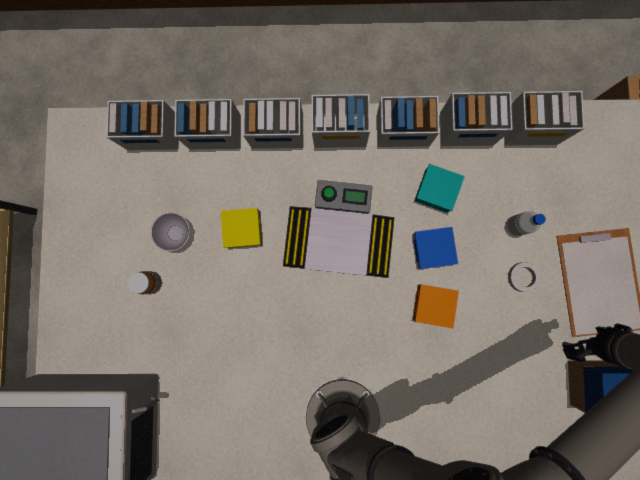

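View pics/scene0.png

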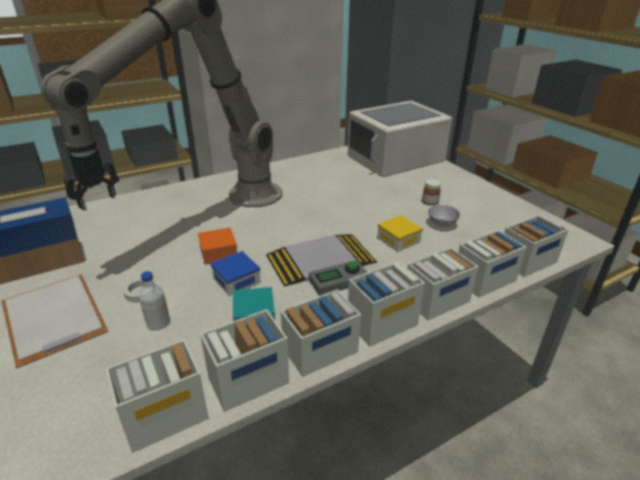

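The top view shows candidates at these pixels:
- blue box (436,248), the choice: blue lid, off the scale's right ramp
- turquoise look-alike (440,188)
- orange look-alike (437,306)
- yellow box (240,228)

The plate is at about (338,241) and the green key at (329,193).

```bash
cat > h.py <<'E'
from plant import manip
import cv2, numpy as np
def to_world(px,z,n="top",info=None):
    i=info or manip.camera_info(n); T=np.array(i["T"])
    u=cv2.undistortPoints(np.float64(px).reshape(-1,1,2),np.array(i["camera_matrix"]),None).reshape(-1,2)
    d=np.c_[u,np.ones(len(u))]@T[:3,:3].T
    return T[:3,3]+d*((z-T[2,3])/d[:,2])[:,None]
def blob(im,lo,hi,roi,z,n="top"):
    """centre, size, angle (mod 90 deg) of the largest colour blob in roi, in world xy at height z"""
    x0,y0,x1,y1=roi
    m=cv2.inRange(cv2.cvtColor(im,cv2.COLOR_BGR2HSV)[y0:y1,x0:x1],lo,hi)
    c=max(cv2.findContours(m,cv2.RETR_EXTERNAL,cv2.CHAIN_APPROX_NONE)[0],key=cv2.contourArea)
    w=to_world(c.reshape(-1,2)+[x0,y0],z,n)[:,:2].astype(np.float32)
    (cx,cy),s,a=cv2.minAreaRect(w)
    return np.round([cx,cy,*s,(a+45)%90-45],1)
E
python3 - <<'E'
from h import *
im=cv2.imread("pics/top0.png")
print("blue",blob(im,(105,120,60),(125,255,255),(405,215,470,280),60))
print("yellow",blob(im,(22,120,60),(35,255,255),(205,195,275,260),60))
print("orange",blob(im,(5,120,60),(20,255,255),(405,270,475,340),60))
print("turq",blob(im,(80,120,60),(100,255,255),(405,155,475,220),60))
print("key",blob(im,(50,120,60),(75,255,255),(315,180,342,205),58))
cv2.imwrite("pics/crop0.png",cv2.resize(im[140:340,260:560],None,fx=2.6,fy=2.6,interpolation=cv2.INTER_CUBIC))
E
```

```text
blue [ 504.1 -278.3  110.4  113.2    7.2]
yellow [568.5 302.4 115.7 119.4   4.5]
orange [ 332.9 -273.3  120.1  112.   -10.2]
turq [ 686.4 -295.5  113.4  112.   -20.7]
key [ 6.726e+02  3.820e+01  2.720e+01  2.750e+01 -4.000e-01]
```

View pics/crop0.png

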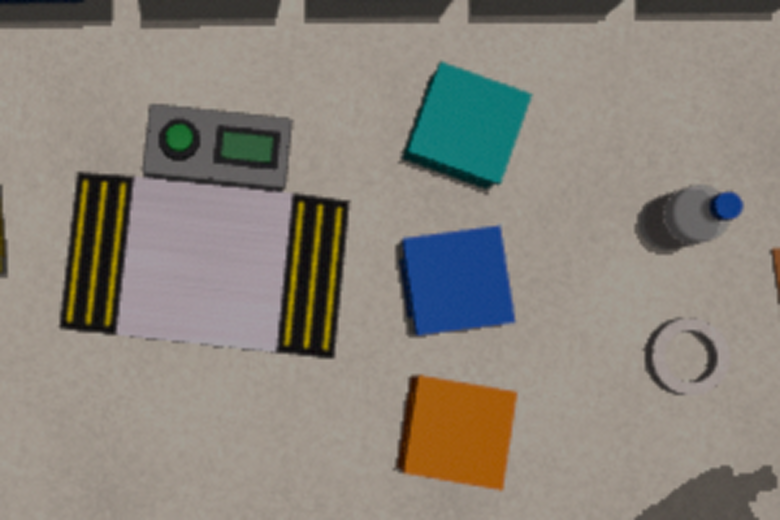

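The crop shows the blue lid centred at (458,280), right of the scale. The plate corners are at about (135,178), (293,194), (278,351) and (116,331), and the ramp feet run (348,202)-(333,356) and (78,173)-(61,327).

```bash
python3 - <<'E'
from h import *
f=lambda p:(np.array(p)+.5)/2.6-.5+[260,140]
p=to_world(f([(135,178),(293,194),(278,351),(116,331)]),15)[:,:2]
g=to_world(f([(78,173),(348,202),(333,356),(61,327)]),0)[:,:2]
for q in(p,g):
    c=q.mean(0); ey=(q[0]+q[3]-q[1]-q[2])/2; ex=(q[0]+q[1]-q[2]-q[3])/2
    print(c,np.linalg.norm(ex),np.linalg.norm(ey),"yaw by y",np.degrees(np.arctan2(-ey[0],ey[1])),"by x",np.degrees(np.arctan2(ex[1],ex[0])))
c=g.mean(0)/2+p.mean(0)/2
for a in(-6,-5.5,-5,-4.5):
    r=np.radians(a);R=np.array([[np.cos(r),-np.sin(r)],[np.sin(r),np.cos(r)]])
    print(a,"blue in scale",R.T@([504.1,-278.3]-c),"key",R.T@([672.6,38.2]-c))
E
```

```text
[529.48012694   8.4353334 ] 185.6306409257428 190.9787077852029 yaw by y -6.871210265179114 by x -6.6996347887564935
[529.53502779   9.37660247] 186.3371952575089 326.8486831293732 yaw by y -6.5658816174934005 by x -6.364309244763949
-6 blue in scale [   4.75280647 -288.28843861] key [139.24648722  44.09078733]
-5.5 blue in scale [   2.23686621 -288.318937  ] key [139.62594496  42.87396908]
-5 blue in scale [-2.79244404e-01 -2.88327479e+02] key [139.99476965  41.6538858 ]
-4.5 blue in scale [  -2.79533375 -288.31406333] key [140.35293319  40.43063042]
```

Emit:
servo_tool([
  {"dx":4,"dy":-1.3,"dz":1,"turn":-7,"hand":0},
  {"dx":8,"dy":-2.6,"dz":2,"turn":-14,"hand":0},
  {"dx":12,"dy":-4,"dz":3,"turn":-21,"hand":0},
  {"dx":16,"dy":-5.3,"dz":5,"turn":-28,"hand":0},
  {"dx":20,"dy":-6.6,"dz":6.5,"turn":-35,"hand":0},
  {"dx":23.5,"dy":-8,"dz":8,"turn":-42,"hand":0},
  {"dx":27,"dy":-9,"dz":9,"turn":-49,"hand":0},
  {"dx":29.2,"dy":-9.8,"dz":10,"turn":-56,"hand":0},
  {"dx":29.2,"dy":-9.8,"dz":10,"turn":-59.4,"hand":0},
  {"dx":29.2,"dy":-9.8,"dz":10,"turn":-59.4,"hand":0},
  {"dx":29.2,"dy":-9.8,"dz":10,"turn":-59.4,"hand":0},
])

```text
time_s: 1.02
tcp_pos: [490.9, -385.6, 130.9]
tcp_rot: [-3.14, 0.0, 1.455]
wrist_force: [-0.3, -0.3, -0.8]
finger_gap: 42.9
grasp_force: 0.0
```

Emit:
servo_tool([
  {"dz":4,"hand":0},
  {"dz":8,"hand":0},
  {"dz":11,"hand":0},
  {"dz":11,"hand":0},
  {"dz":11,"hand":0},
])

```text
validation failed for argument at $.pl...
```

```bash
python3 - <<'E'
from h import *
cv2.imwrite("pics/w1.png",manip.camera("wrist")); s=manip.get_state(); print(s["tcp_pos"],s["wrist_force"])
E
```

```text
[ 490.44779719 -386.60824718  131.26789884] [-0.00885194 -0.91048692 -0.40415674]
```

View pics/w1.png

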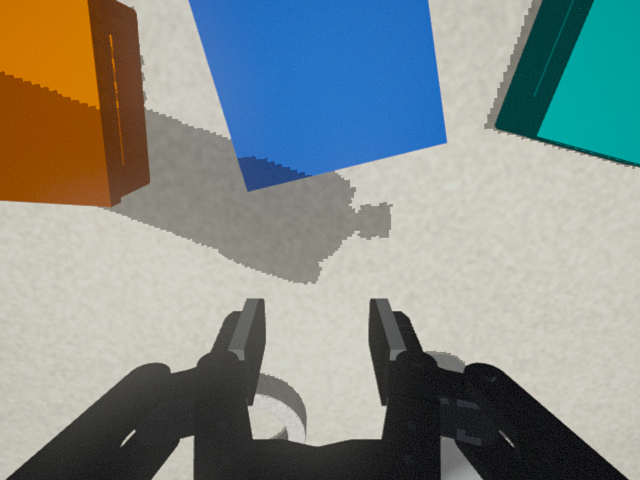

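The wrist view shows the blue box's near corner at (248,190). The fingers are centred at x≈318, with the tape (270,415) and the bottle (460,390) behind the hand. My last call was missing fields, so I'll check clearances before lowering.

```bash
python3 - <<'E'
from h import *
f=lambda p:(np.array(p)+.5)/2.6-.5+[260,140]
print("tape",to_world(f([(685,357)]),20),"bottle cap",to_world(f([(727,206)]),165))
i=manip.camera_info("wrist")
print("corners",to_world([(248,190),(447,142)],60,info=i))
print("tape",to_world([(305,415)],20,info=i))
E
```

```text
tape [[ 415.21348241 -548.31375693   20.        ]] bottle cap [[ 573.20736461 -538.20493168  165.        ]]
corners [[ 456.68961275 -345.11725046   60.        ]
 [ 568.01137335 -331.59775443   60.        ]]
tape [[ 462.47379488 -544.76947842   20.        ]]
```

Emit:
servo_tool([
  {"dx":0,"dy":0,"dz":3,"turn":0,"hand":0},
  {"dx":0,"dy":0,"dz":6,"turn":0,"hand":0},
])

```text
time_s: 1.23
tcp_pos: [492.1, -388.7, 73.4]
tcp_rot: [3.136, 0.005, 1.451]
wrist_force: [0.1, 0.1, -0.7]
finger_gap: 42.7
grasp_force: 0.0
```

Emit:
servo_tool([
  {"dx":0,"dy":0,"dz":3,"turn":0,"hand":0},
  {"dx":0,"dy":0,"dz":5,"turn":0,"hand":0},
  {"dx":0,"dy":0,"dz":5,"turn":0,"hand":0},
  {"dx":1,"dy":0,"dz":5,"turn":0,"hand":0},
  {"dx":2,"dy":0,"dz":5,"turn":0,"hand":0},
  {"dx":3,"dy":0,"dz":5,"turn":0,"hand":0},
  {"dx":4,"dy":0,"dz":5,"turn":0,"hand":0},
  {"dx":5,"dy":0,"dz":5,"turn":0,"hand":0},
  {"dx":6,"dy":0,"dz":5,"turn":0,"hand":0},
  {"dx":7,"dy":0,"dz":5,"turn":0,"hand":0},
  {"dx":8,"dy":0,"dz":5,"turn":0,"hand":0},
  {"dx":8,"dy":0,"dz":5,"turn":0,"hand":0},
])

```text
time_s: 2.23
tcp_pos: [502.0, -302.1, 21.6]
tcp_rot: [3.141, -0.002, 1.459]
wrist_force: [-0.3, 0.2, 0.5]
finger_gap: 42.7
grasp_force: 0.0
```

```bash
cat > look.py <<'E'
from h import *
import sys
im=manip.camera("top"); cv2.imwrite(f"pics/{sys.argv[1]}.png",im)
s=manip.get_state(); b=blob(im,(105,120,60),(125,255,255),(280,195,470,290),float(sys.argv[2]))
r=np.radians(-6.5);R=np.array([[np.cos(r),-np.sin(r)],[np.sin(r),np.cos(r)]]);c=[529.5,9]
print("box scale",(b[:2]-c)@R,b[2:4],"yaw rel",b[4]+6.5,"tcp scale",(s["tcp_pos"][:2]-c)@R,s["tcp_pos"][2],"F",s["wrist_force"],s["time_s"])
E
python3 look.py t1 60
```

```text
box scale [  18.62283585 -242.95357578] [116.5 112.3] yaw rel -0.09999999999999964 tcp scale [   7.70651283 -312.81998107] 21.290182225110783 F [ 0.77733186 -0.31728285  0.40588518] 2.2833
```

Emit:
servo_tool([
  {"dx":1,"dy":0,"dz":0,"turn":0,"hand":0},
  {"dx":2,"dy":0,"dz":0,"turn":0,"hand":0},
  {"dx":3,"dy":0,"dz":0,"turn":0,"hand":0},
  {"dx":4,"dy":0,"dz":0,"turn":0,"hand":0},
  {"dx":5,"dy":0,"dz":0,"turn":0,"hand":0},
  {"dx":6,"dy":0,"dz":0,"turn":0,"hand":0},
  {"dx":7,"dy":0,"dz":0,"turn":0,"hand":0},
  {"dx":8,"dy":0,"dz":0,"turn":0,"hand":0},
  {"dx":9,"dy":0,"dz":0,"turn":0,"hand":0},
  {"dx":10,"dy":0,"dz":0,"turn":0,"hand":0},
  {"dx":11,"dy":0,"dz":0,"turn":0,"hand":0},
  {"dx":11,"dy":0,"dz":0,"turn":0,"hand":0},
])

```text
time_s: 3.28
tcp_pos: [513.8, -192.5, 21.3]
tcp_rot: [-3.141, -0.002, 1.46]
wrist_force: [-1.0, 0.1, 0.4]
finger_gap: 42.7
grasp_force: 0.0
```

```bash
python3 look.py t2 70
```

```text
box scale [  19.85408189 -130.08868295] [116.1 115.5] yaw rel -0.09999999999999964 tcp scale [   7.37276949 -202.83145233] 21.388431155476376 F [-0.09765368 -0.09621354  0.78984394] 3.3333
```

View pics/t2.png

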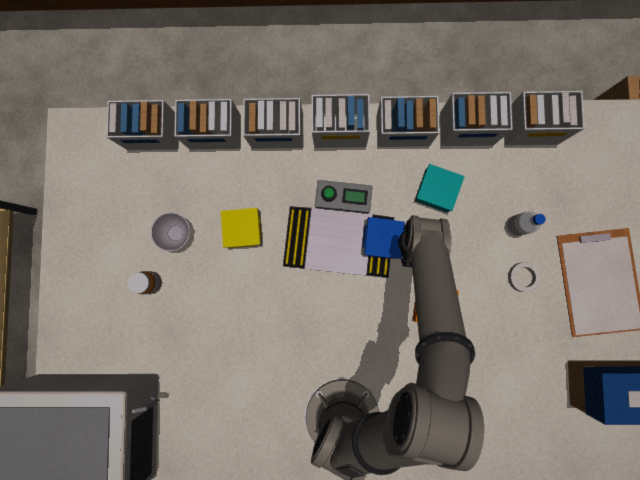

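The box is on the right ramp at about (385,238), square to the scale. I'll continue up with a small rise.

Emit:
servo_tool([
  {"dx":1.1,"dy":0,"dz":0,"turn":0,"hand":0},
  {"dx":2.2,"dy":0,"dz":-0.1,"turn":0,"hand":0},
  {"dx":3.3,"dy":0,"dz":-0.3,"turn":0,"hand":0},
  {"dx":4.4,"dy":0,"dz":-0.6,"turn":0,"hand":0},
  {"dx":5.5,"dy":0,"dz":-0.8,"turn":0,"hand":0},
  {"dx":6.6,"dy":0,"dz":-1.1,"turn":0,"hand":0},
  {"dx":7.7,"dy":0,"dz":-1.3,"turn":0,"hand":0},
  {"dx":8.8,"dy":0,"dz":-1.5,"turn":0,"hand":0},
  {"dx":9.9,"dy":0,"dz":-1.5,"turn":0,"hand":0},
  {"dx":11,"dy":0,"dz":-1.5,"turn":0,"hand":0},
  {"dx":12,"dy":0,"dz":-1.5,"turn":0,"hand":0},
  {"dx":12,"dy":0,"dz":-1.5,"turn":0,"hand":0},
])

```text
time_s: 4.33
tcp_pos: [527.6, -73.5, 36.3]
tcp_rot: [3.141, -0.002, 1.46]
wrist_force: [-0.4, 0.0, -0.2]
finger_gap: 42.6
grasp_force: 0.0
```

```bash
python3 look.py t3 75
```

```text
box scale [ 18.79375303 -11.24476976] [105.  113.3] yaw rel 0.20000000000000018 tcp scale [  7.05703952 -82.92089666] 36.07106234957493 F [-0.25588182 -0.15464038  0.19777751] 4.3833
```

Emit:
servo_tool([
  {"dx":0.5,"dy":0,"dz":0,"turn":0,"hand":0},
  {"dx":1.0,"dy":0,"dz":0,"turn":0,"hand":0},
  {"dx":1.0,"dy":0,"dz":0,"turn":0,"hand":0},
  {"dx":0,"dy":0,"dz":0,"turn":0,"hand":0},
  {"dx":-3,"dy":0,"dz":0,"turn":0,"hand":0},
  {"dx":-6,"dy":0,"dz":-1,"turn":0,"hand":0},
  {"dx":-7,"dy":0,"dz":-5,"turn":0,"hand":0.5},
  {"dx":-7,"dy":0,"dz":-9,"turn":0,"hand":1},
  {"dx":-7,"dy":0,"dz":-12,"turn":0,"hand":1},
  {"dx":-7,"dy":0,"dz":-12,"turn":0,"hand":1},
])

```text
time_s: 5.22
tcp_pos: [523.5, -148.3, 163.0]
tcp_rot: [3.129, 0.001, 1.455]
wrist_force: [1.0, -0.1, 0.2]
finger_gap: -0.2
grasp_force: 0.0
```

```bash
python3 look.py t4 75; python3 - <<'E'
import cv2
from h import *
im=cv2.imread("pics/t4.png");cv2.imwrite("pics/t4c.png",cv2.resize(im[150:300,260:460],None,fx=3.9,fy=3.9,interpolation=cv2.INTER_CUBIC))
print(blob(im,(50,120,60),(75,255,255),(315,180,342,205),58))
E
```

```text
box scale [19.01379983 -6.99252572] [109.9 113.5] yaw rel -0.09999999999999964 tcp scale [   9.96780406 -156.55793161] 159.99267965592057 F [ 0.28727004  1.63152347 -0.2380254 ] 5.2667
[ 6.726e+02  3.820e+01  2.720e+01  2.750e+01 -4.000e-01]
```

View pics/t4c.png

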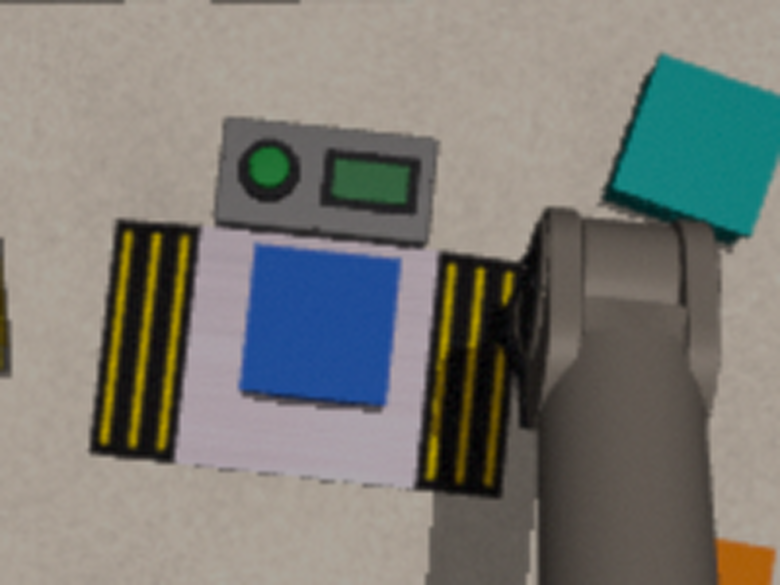

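The blue box stands at (320,325) in the crop, wholly on the plate and clear of the edges. The key is at (269,165). Next I'll move above the key with the fingers shut.

Emit:
servo_tool([
  {"dx":3,"dy":2,"dz":0,"turn":0,"hand":1},
  {"dx":6,"dy":4,"dz":0,"turn":0,"hand":1},
  {"dx":9,"dy":6,"dz":0,"turn":0,"hand":1},
  {"dx":12,"dy":8,"dz":0,"turn":0,"hand":1},
  {"dx":15,"dy":10,"dz":0,"turn":0,"hand":1},
  {"dx":18,"dy":12,"dz":1,"turn":0,"hand":1},
  {"dx":19.8,"dy":13.2,"dz":3,"turn":0,"hand":1},
  {"dx":19.8,"dy":13.2,"dz":5,"turn":0,"hand":1},
  {"dx":19.8,"dy":13.2,"dz":6,"turn":0,"hand":1},
  {"dx":19.8,"dy":13.2,"dz":6,"turn":0,"hand":1},
  {"dx":19.8,"dy":13.2,"dz":6,"turn":0,"hand":1},
  {"dx":19.8,"dy":13.2,"dz":6,"turn":0,"hand":1},
])

```text
time_s: 6.27
tcp_pos: [672.9, 33.6, 97.0]
tcp_rot: [3.141, 0.001, 1.455]
wrist_force: [0.2, -0.0, 0.1]
finger_gap: -0.2
grasp_force: 0.0
```

```bash
python3 - <<'E'
from h import *
i=manip.camera_info("wrist"); im=manip.camera("wrist"); cv2.imwrite("pics/w2.png",im); s=manip.get_state()
print(s["tcp_pos"],s["tcp_rot"],s["wrist_force"],s["time_s"])
p=np.linalg.inv(i["T"])@np.r_[s["tcp_pos"][:2],58,1]; p=i["camera_matrix"]@p[:3]; print("pixel of tcp foot",p[:2]/p[2])
E
```

```text
[673.29964031  33.81407131  97.59471427] [3.13955895e+00 2.00600977e-04 1.45491024e+00] [-0.92426276  0.09466538 -0.27606635] 6.3167
pixel of tcp foot [316.58073505 274.20847616]
```

View pics/w2.png

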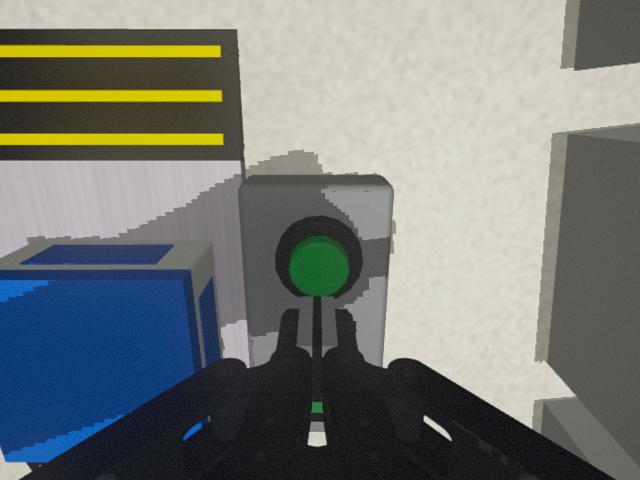

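The key centre is at (319,266) and the fingertip's foot at (317,274), so a 4 mm shift forward centres it.

Emit:
servo_tool([
  {"dx":0.4,"dy":0.1,"dz":0,"turn":0,"hand":1},
  {"dx":0.4,"dy":0.1,"dz":1.5,"turn":0,"hand":1},
  {"dx":0.4,"dy":0.1,"dz":3,"turn":0,"hand":1},
  {"dx":0.4,"dy":0.1,"dz":3.7,"turn":0,"hand":1},
  {"dx":0.4,"dy":0.1,"dz":4.1,"turn":0,"hand":1},
  {"dx":0.4,"dy":0.1,"dz":4.3,"turn":0,"hand":1},
  {"dx":0.4,"dy":0.1,"dz":4.4,"turn":0,"hand":1},
  {"dx":0.4,"dy":0.1,"dz":4.4,"turn":0,"hand":1},
])

```text
time_s: 6.98
tcp_pos: [674.1, 38.8, 53.2]
tcp_rot: [-3.142, 0.0, 1.456]
wrist_force: [-2.2, 0.1, 4.2]
finger_gap: 0.2
grasp_force: 2.1
```

Spring force is 4.2 N at z=53, so I'll press on to the stop.

Emit:
servo_tool([
  {"dx":0,"dy":0,"dz":0.1,"turn":0,"hand":1},
  {"dx":0,"dy":0,"dz":0.2,"turn":0,"hand":1},
  {"dx":0,"dy":0,"dz":0.25,"turn":0,"hand":1},
  {"dx":0,"dy":0,"dz":0.25,"turn":0,"hand":1},
])

```text
time_s: 7.32
tcp_pos: [674.6, 38.9, 52.1]
tcp_rot: [3.141, 0.0, 1.456]
wrist_force: [-6.0, -1.0, 12.0]
finger_gap: 0.1
grasp_force: 5.9
```

The force jumped to 12 N, so the key is on its stop. Releasing and moving clear.

Emit:
servo_tool([
  {"dx":0,"dy":0,"dz":0.1,"turn":0,"hand":1},
  {"dx":0,"dy":0,"dz":0.1,"turn":0,"hand":1},
  {"dx":0,"dy":0,"dz":-0.5,"turn":0,"hand":1},
  {"dx":0,"dy":0,"dz":-1.5,"turn":0,"hand":1},
  {"dx":0,"dy":0,"dz":-4,"turn":0,"hand":1},
  {"dx":0,"dy":0,"dz":-8,"turn":0,"hand":1},
  {"dx":0,"dy":0,"dz":-12,"turn":0,"hand":1},
  {"dx":-4,"dy":-1,"dz":-14,"turn":0,"hand":1},
  {"dx":-8,"dy":-2,"dz":-14,"turn":0,"hand":1},
  {"dx":-12,"dy":-3,"dz":-14,"turn":0,"hand":1},
  {"dx":-16,"dy":-4,"dz":-14,"turn":0,"hand":1},
  {"dx":-20,"dy":-5,"dz":-14,"turn":0,"hand":1},
])

```text
time_s: 8.32
tcp_pos: [602.3, -154.1, 190.6]
tcp_rot: [3.139, 0.0, 1.457]
wrist_force: [-0.0, -0.1, -0.0]
finger_gap: -0.2
grasp_force: 0.0
```

Emit:
servo_tool([
  {"dx":-3,"dy":0,"dz":0,"turn":0,"hand":1},
  {"dx":-6,"dy":0,"dz":0,"turn":0,"hand":1},
  {"dx":-6,"dy":0,"dz":0,"turn":0,"hand":1},
  {"dx":-6,"dy":0,"dz":0,"turn":0,"hand":1},
  {"dx":-6,"dy":0,"dz":0,"turn":0,"hand":1},
])

```text
time_s: 8.73
tcp_pos: [596.2, -211.0, 190.0]
tcp_rot: [3.14, -0.001, 1.457]
wrist_force: [0.3, -0.1, -0.1]
finger_gap: 0.0
grasp_force: 0.0
```

```bash
python3 look.py t5 75
```

```text
box scale [19.00247951 -6.89316853] [109.8 113.3] yaw rel 0.09999999999999964 tcp scale [  91.27602309 -209.9936319 ] 190.0395212616736 F [-0.52925878  0.43821806  0.04334211] 8.7833
```

View pics/t5.png

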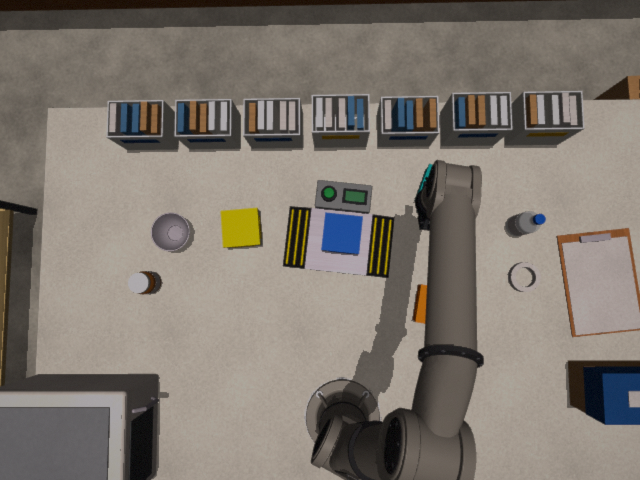

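The box is on the plate at (342,233), the key is released, and every other object in view is unmoved.

```bash
python3 -c "
from plant import manip
print(manip.sign_off())"
```

```text
the job is handed in; nothing more can be done
None
```

I pushed the blue-lidded box up the ramp until it stood wholly on the steel plate, pressed the weigh key to its stop (12 N) and released it, then handed the job in at about 8.8 s; the final top view showed nothing else moved, though the arm partly hid the turquoise and orange boxes.

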